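Feel the drive dowel into a sampler turntable and set the tray on it

ROBOT

A 6-joint arm with a two-finger parallel gripper is mounted at the origin on the work surface; the furniture and walls round the work are solid. World frame = base frame: x ahead of the robot, y to its left, z up, the work surface at z = 0. Lengths are in m, angles in rad, forces in N, time in s.
With the tool pointing down it reaches from about 0.25 to 0.8 m from the base axis. Payload 8.5 kg.
Tool frame: the origin (TCP) lies where the fingers leave the gripper's body, on its centre line; the fingertips stand 73 mm ahead of it and the grasp point (between the pads) lies 54 mm ahead of it; z points along the fingers, y is the line along which they close (so a half turn about z gives the same grasp; the last joint's range is limited). The gripper opens to 85 mm and grips with 20 to 120 N. Pads are 22 mm wide; open, the fingers measure 114 mm over their backs; the gripper's body (76 mm by 85 mm) begins 54 mm behind the grasp point. The pads swing forward as they close: fully open they stand 13 mm farther back than shut.
Start: joints at [-1.325, 0.238, -0.013, 1.319, 0, 1.571], TCP at [0.128, -0.509, 0.304] pointing down, gripper open.
Joint ranges: [-2.66, 2.66], [-1.03, 1.9], [-1.14, 1.46], [-1.82, 2.27], [-1.45, 1.34], [-3.14, 3.14]. Speed limits (rad/s): [2.22, 2.22, 2.79, 3.14, 3.14, 3.14].

INTERFACE

Orientations are given as a unit quaternion [w, x, y, z].
In Python, from cell import get_obs, capture, sign_off, recognise, mark_of gives the robot as it stands. The module is installed in compiled form; this text tells all that it offers.
- The arm moves only by the tool step_arm, never from a script. Its argument "targets" is text: rows parted by semicolons, each of 7 numbers parted by spaces: the turn, a rotation vector about the tool's x, y, z in rad, then the shift along the tool's x, y, z in cm, then the opening, from 0 (shut) to 1 (fully open). A call has 1 to 20 rows; each row shifts and turns the commanded pose from where the row before left it, along the tool's axes as they then stand; what a row does not reach is not made up. A row lasts 1/12 s, in which the tool goes at most 41.7 mm and 7.16 degrees, less where a joint would pass 70% of its speed; a pose out of reach is approached as far as the arm can. A call is refused whole if a number of a shift passes 4.17 or a number of a turn 0.125, either way. A call with a gripper value outside its range is refused whole. The fingers move at their own pace and stop on an object; "force" is the grip in N (left out, the last holds). Time passes only in rows, so rows that do not move let the fingers close. It gives the time, the measured TCP pose, the force, the opening and the grip force at its end, in the units of the state.
- get_obs(): the state, without advancing time (a new reading comes with each control period).
- capture(name): name is "scene" or "top" or "wrist"; returns a dict with "pixels" (400x640x3 uint8, blue, green, red), "depth" (400x640 float32, m along the optical axis (not along the pixel's ray), 0 where there is no reading), "camera_matrix" (3x3 intrinsics, pixels), "world_from_camera" (4x4, takes a point from camera to world coordinates); the wrist camera has in their place "tool_from_camera" (4x4, takes a point from camera to tool coordinates, whose origin is the TCP and whose axes are the flange's). Camera axes: x right, y up, looking along -z (the intrinsics and any distortion apply to the point x, -y, -z); pixel columns grow to the right and rows downward; lengths in m; the calibration is good to about 2 mm. A picture is of the moment at which its call begins: read the wrist's pose just before it.
- sign_off(): hands the job in; it is judged then, once.
Trained networks look in a picture, given as the dict that the camera call returned (one of the last four; its "shot" number tells which), for a name from the list of things; names that differ only in an ending like _2 or _b are one class to them, and where a whole thing is asked for, a point or a joint stands for the part that bears it (a point fixed in the world has none). Each returns a list of dicts, best first, with "score" (0 to 1); they miss things now and then, are a little off and sometimes report something else, mostly with a low value. They report only what shows in the picture. A call takes as long as a camera call.
- recognise(picture, name): "xy" ([column, row] in pixels, amid what is visible of it).
- mark_of(picture, name): "xy" ([column, row] in pixels: a listed point, or the origin of a listed thing).
The state is a dict: "t": time; "q": joint angles; "joint_velocities": joint speeds; "joint_torque": joint torques, N m; "tool_pos": TCP position; "eef_rot": TCP orientation; "force": force on the tool from outside, world axes, zero at the start; "wrist_torque": the same for the moment, N m; "opening": finger opening in m; "grasp_force": force on a finger pad.
Only numpy, scipy, OpenCV 4.12 (cv2) and the standard library are available. Lean on these libraries where they do the work, as an engineer would, in place of code of your own. Each camera call takes 0.05 s, during which the arm holds its last target. There are 200 camera calls.

TASK

Fit the steel dowel into the unmarked blind hole in the face of the black sampler turntable: the turntable may have been left at any angle within its travel, so slide the dowel's tip lightly over the face until it drops in, and seat it fully home. Then set the blue sample tray on the spindle with its drive hole over the dowel, lying flat on the turntable, and let go. Press gently throughout, since the face marks easily, and leave the other things on the bench where they are.

Things in the scene. Friction and masses are not known exactly. Their poses are not given: they have to be found in the camera images.
- turntable: sampler drive unit, fixed to the bench: white housing 215 (x) x 160 (y) x 46 mm high, small black panel on its -x side; origin at the centre of its underside, z up. On it, centred 22 mm toward +x, lies a plain black turntable 132 mm across, 18 mm thick, its face 68 mm above the bench. A 34 mm wide parking boss stands on the deck at x = -82 mm, y = 0, its top 62 mm above the bench
- spindle (a point): the turntable's axis at its face (axes as the drive unit's). A 20 mm steel spindle, tapering in its upper 9 mm to 12 mm, stands 16 mm above the face. The one blind hole, unmarked, 14 mm wide and deep, square-edged, is centred 50 mm from the axis, up to 0.7 rad either side of the unit's -x direction. The turntable turns stiffly (0.5 N m, 10 N at the hole; stops at 0.75 rad): heavy rubbing drags it
- dowel: loose steel dowel, 12 mm across, 52 mm long, 45 g, both ends bevelled over 2.6 mm to 7.2 mm across; origin at the centre of its lower end, z up along it. It starts upright in the parking boss (14 mm bore) with its lower end 48 mm above the bench and 38 mm showing; seated in the turntable's hole it shows 38 mm above the face
- tray: loose blue round sample tray, 150 mm across, 14 mm thick, about 0.35 kg, flat on the bench; origin at the centre of its underside, where a 24 mm bore takes the spindle; x points to its drive hole. A black carrying bar lies along x over the middle, 72 mm long, 14 mm wide, from 44 to 58 mm above the underside, on 11 mm posts at x = +-26 mm: pinch it across its width from above
- tray_drive_hole (a point): centre of the tray's drive hole at its underside: a hole 16 mm wide through the tray, 50 mm from its centre, that goes over the dowel
- copper_lamp: a bystander: glass hollow-cathode lamp with a yellow-banded base, 37 mm across, 156 mm tall, standing loose on the right; origin at the centre of its underside
- iron_lamp: a bystander: glass hollow-cathode lamp with a blue-banded base, 37 mm across, 156 mm tall, standing loose on the right; origin at the centre of its underside
- o_ring_dish: a bystander: glass dish of O-rings, 70 mm across, 15 mm high, lying loose near the robot; origin at the centre of its underside

How it is judged:
On the way:
1. the dowel stands seated in the turntable's blind hole, before the tray goes on (z of dowel in the frame of spindle below -0.01 m and horizontal distance between dowel and spindle between 0.046 and 0.054 m and angle between dowel's own z axis and vertical below 0.12 rad and horizontal distance between tray and spindle above 0.1 m), for 0.3 s.
At the end, for the whole second after the job is handed in: Dowel in the turntable's hole: lower end 10 mm or more below the face, 46 to 54 mm from the axis, within 0.12 rad of upright. Tray on it: centre within 4 mm of the axis, underside under 3 mm above the face, within 0.03 rad of level, drive hole within 5 mm of the dowel. Both at rest (z of dowel in the frame of spindle below -0.01 m and horizontal distance between dowel and spindle between 0.046 and 0.054 m and angle between dowel's own z axis and vertical below 0.12 rad and horizontal distance between tray and spindle below 0.004 m and z of tray in the frame of spindle below 0.003 m and angle between tray's own z axis and vertical below 0.03 rad and horizontal distance between tray_drive_hole and dowel below 0.005 m and linear speed of each of tray, dowel below 0.01 m/s); the robot touches nothing.
It fails at once if the dowel is pressed or forced against the drive unit with more than 35 N (contact force between dowel and turntable above 35 N).
It fails at once if the tray is pressed or knocked against the drive unit or the dowel with more than 40 N (contact force between tray and turntable above 40 N or contact force between tray and dowel above 40 N).
It fails at once if a bystander (lamp or dish) is moved more than 20 mm (distance of any of copper_lamp, iron_lamp, o_ring_dish from where it was at the start of the episode above 0.02 m).
It also fails if it takes over 67 s, if anything falls off the work surface, if the arm or the gripper's body presses on something with over 40 N, if the wrist force passes 120 N, or if a joint passes its speed limit or range.

## Working session

There is one attempt and no reset: what is moved stays moved. The work goes in short steps, Python scripts to look and compute and a tool call to move; the robot and the scene stay as the last step left them, time stands still between calls to the robot, and variables do not carry over. Pictures are saved under pics/ and viewed, at most 10 in all, crops included, and the job is handed in when it is done.

Besides the shell and the picture viewer there is one more tool, called after ">>>" as name(argument=value, ...) on one line, values as JSON. step_arm: Moves the arm, as the interface text tells. Its arguments: {"type":"object","properties":{"targets":{"type":"string"},"force":{"type":"number"}},"required":["targets"]}

```bash
mkdir -p pics
cat > h.py <<'E'
import numpy as np, cv2
from cell import *
from scipy.spatial.transform import Rotation as R
def T(o):
    q=o["eef_rot"]; M=np.eye(4); M[:3,:3]=R.from_quat([q[1],q[2],q[3],q[0]]).as_matrix(); M[:3,3]=o["tool_pos"]; return M
def wfc(p,o=None):
    return np.array(p["world_from_camera"]) if "world_from_camera" in p else T(o)@np.array(p["tool_from_camera"])
def cloud(p,W):
    K=np.array(p["camera_matrix"]); d=p["depth"]; v,u=np.mgrid[0:d.shape[0],0:d.shape[1]]
    P=np.stack([(u-K[0,2])/K[0,0]*d,-(v-K[1,2])/K[1,1]*d,-d,np.ones_like(d)],-1)
    return (P@W.T)[...,:3]
def ray(p,W,xy,z):
    K=np.array(p["camera_matrix"]); r=W[:3,:3]@np.array([(xy[0]-K[0,2])/K[0,0],-(xy[1]-K[1,2])/K[1,1],-1]); c=W[:3,3]
    return c+r*(z-c[2])/r[2]
E
python3 - <<'E'
from h import *
o=get_obs(); print(o)
for n in ["scene","top"]:
    p=capture(n); W=wfc(p); C=cloud(p,W); cv2.imwrite(f"pics/{n}0.png",p["pixels"]); print(n,W[:3,3].round(3),p.keys())
    for t in ["turntable","spindle","dowel","tray","tray_drive_hole","copper_lamp","iron_lamp","o_ring_dish"]:
        for f in (recognise,mark_of):
            print(t,f.__name__,[(np.round(r["xy"],1).tolist(),round(r["score"],2),C[int(r["xy"][1]),int(r["xy"][0])].round(3).tolist()) for r in f(p,t)[:2]])
E
```

```text
{'t': 0.0, 'q': array([-1.32500559e+00,  2.38817778e-01, -1.42342267e-02,  1.31917980e+00,
        3.90537457e-06,  1.57076821e+00]), 'joint_velocities': array([-2.42087780e-03,  1.58473093e-03,  9.55335163e-05, -2.35541489e-04,
       -3.40022699e-04, -9.33851503e-04]), 'joint_torque': array([-2.31091319e-03, -5.38778007e+01,  3.46435332e+01,  1.84540643e-02,
       -2.09849159e-04,  3.35627999e-05]), 'tool_pos': array([ 0.12767485, -0.50893878,  0.30326592]), 'eef_rot': array([-7.12564768e-04,  9.92455885e-01,  1.22600171e-01, -8.60367652e-05]), 'force': array([-0.50507926, -0.31884982,  0.05086897]), 'wrist_torque': array([-4.11716111e-02,  1.09349766e-05,  4.67199453e-03]), 'grasp_force': 0.0, 'opening': 0.08518608335098707}
scene [-0.257 -0.74   0.503] dict_keys(['pixels', 'depth', 'camera_matrix', 'world_from_camera', 'shot'])
turntable call [([276.1, 187.8], 0.75, [0.445, -0.26, 0.046])]
turntable call [([270.9, 193.9], 0.92, [0.414, -0.264, 0.046])]
spindle call [([274.2, 186.8], 0.95, [0.446, -0.253, 0.046])]
spindle call [([276.0, 166.7], 0.65, [0.497, -0.227, 0.071]), ([25
[... 1379 characters left out ...]
.44, -0.002])]
tray call [([345.4, 167.1], 0.73, [0.513, -0.438, -0.003])]
tray_drive_hole call [([348.7, 167.3], 0.59, [0.496, -0.442, 0.057])]
tray_drive_hole call [([347.6, 147.3], 0.86, [0.544, -0.439, 0.054])]
copper_lamp call [([352.3, 243.1], 0.29, [0.318, -0.445, 0.154])]
copper_lamp call [([400.5, 211.0], 0.67, [0.396, -0.554, 0.072]), ([347.7, 245.6], 0.57, [0.316, -0.438, 0.115])]
iron_lamp call [([350.9, 244.4], 0.8, [0.316, -0.441, 0.154])]
iron_lamp call [([348.6, 244.7], 0.66, [0.317, -0.438, 0.14])]
o_ring_dish call [([285.1, 264.7], 0.94, [0.278, -0.303, 0.002]), ([346.5, 165.3], 0.67, [0.518, -0.44, -0.002])]
o_ring_dish call [([286.5, 264.3], 0.91, [0.278, -0.305, 0.001])]
```

Run:
```python
import cv2
a=cv2.imread("pics/top0.png")[110:300,190:440]; cv2.imwrite("pics/c1.png",cv2.resize(a,None,fx=3,fy=3,interpolation=2))
a=cv2.imread("pics/scene0.png")[120:290,200:450]; cv2.imwrite("pics/c2.png",cv2.resize(a,None,fx=3,fy=3,interpolation=2))
```

```text
(no output)
```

View pics/c1.png

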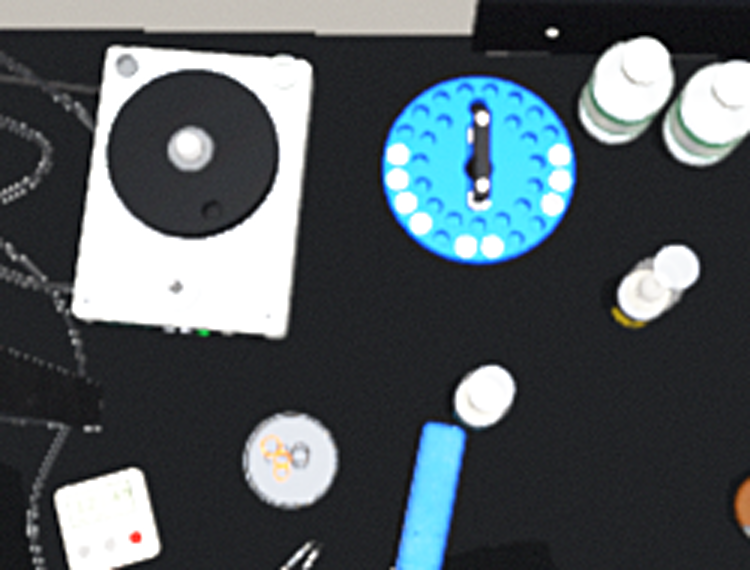

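View pics/c2.png

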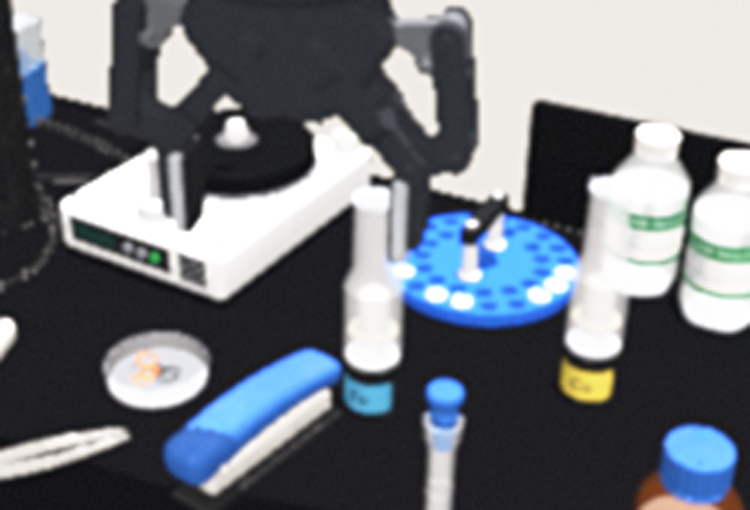

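Run:
```python
from h import *
p=capture("top"); W=wfc(p); C=cloud(p,W)
cr=lambda a,b,z: ray(p,W,(190+a/3,110+b/3),z)[:2].round(4)
c=[cr(*q,.046) for q in [(107,47),(313,62),(285,338),(73,316)]]
print("housing",c,np.mean(c,0),[np.linalg.norm(c[i]-c[i-1]) for i in range(4)])
print("spindle top",cr(190,149,.084),"hole?",cr(211,210,.068),"dowel top",cr(176,287,.1),cr(176,287,.062))
m=(abs(C[...,2]-.068)<.004)&(abs(C[...,0]-.5)<.12)&(abs(C[...,1]+.22)<.12)
(q,r)=cv2.minEnclosingCircle(C[m][:,:2].astype(np.float32)); print("tt",q,r,m.sum(),np.median(C[m],0))
px=p["pixels"].astype(int); m=((px[...,0]-px[...,2]>90)&(abs(C[...,0]-.53)<.1)&(abs(C[...,1]+.45)<.1)).astype(np.uint8)
ct=max(cv2.findContours(m,0,2)[0],key=cv2.contourArea); e=cv2.fitEllipse(cv2.convexHull(ct)); print(e,"tray",ray(p,W,e[0],.014))
print("bar",cr(480,103,.058),cr(481,195,.058), "drive", ray(p,W,(347.6,147.3),.0)[:2],ray(p,W,(347.6,147.3),.014)[:2])
m=(abs(C[...,2]-.057)<.006)&(abs(C[...,0]-.53)<.1)&(abs(C[...,1]+.45)<.06); q=C[m][:,:2]; print("barcloud",m.sum(),q.mean(0),cv2.minAreaRect(q.astype(np.float32)))
m=(C[...,2]>.07)&(C[...,0]<.45)&(C[...,0]>.33)&(abs(C[...,1]+.22)<.09);print("dowelpts",C[m][:20].round(3))
print(mark_of(p,"dowel"))
```

```text
housing [array([ 0.5937, -0.1542]), array([ 0.5844, -0.3161]), array([ 0.3678, -0.3032]), array([ 0.3805, -0.1432])] [ 0.4816   -0.229175] [np.float64(0.21348358250694596), np.float64(0.16216688934551343), np.float64(0.21698380123871), np.float64(0.16050323984268983)]
spindle top [ 0.5011 -0.2313] hole? [ 0.4592 -0.2465] dowel top [ 0.3952 -0.2301] [ 0.4017 -0.2226]
tt (0.48319604992866516, -0.239475816488266) 0.09347382932901382 2467 [ 0.50630899 -0.22639259  0.06742906]
((349.05859375, 166.15774536132812), (62.72509002685547, 64.79593658447266), 97.16372680664062) tray [ 0.51042837 -0.44649635  0.014     ]
bar [ 0.5495 -0.4454] [ 0.4776 -0.4469] drive [ 0.56166947 -0.44328852] [ 0.55700715 -0.44249281]
barcloud 262 [ 0.53687622 -0.45274556] ((0.5457017421722412, -0.4733293056488037), (0.06920821219682693, 0.13710404932498932), 88.81574249267578)
dowelpts [[ 0.449 -0.233  0.07 ]
 [ 0.444 -0.218  0.07 ]
 [ 0.445 -0.242  0.07 ]
 [ 0.408 -0.217  0.097]
 [ 0.408 -0.219  0.096]
 [ 0.407 -0.222  0.103]
 [ 0.407 -0.224  0.099]
 [ 0.405 -0.217  0.099]
 [ 0.405 -0.22   0.1  ]
 [ 0.406 -0.221  0.097]
 [ 0.405 -0.224  0.098]
 [ 0.406 -0.225  0.096]
 [ 0.404 -0.214  0.095]
 [ 0.403 -0.217  0.097]
 [ 0.403 -0.219  0.098]
 [ 0.403 -0.222  0.1  ]
 [ 0.403 -0.224  0.102]
 [ 0.403 -0.226  0.098]
 [ 0.404 -0.227  0.095]
 [ 0.401 -0.217  0.097]]
[{'xy': [248.9, 203.9], 'score': 0.43}]
```

>>> step_arm(targets="0 0 0 3 -1.66 0 1;0 0 0 3 -1.66 0 1;0 0 0 3 -1.66 0 1;0 0 0 3 -1.66 0 1;0 0 0 3 -1.66 0 1;0 0 0 3 -1.66 0 1;0 0 0 3 -1.66 0 1;0 0 0 3 -1.66 0 1;0 0 0 3 -1.66 0 1;0 0 0 3 -1.66 0 1;0 0 0 3 -1.66 0 1;0 0 0 3 -1.66 0 1;0 0 0.1 0 0 0 1;0 0 0.1 0 0 0 1;0 0 0.1 0 0 0 1;0 0 0 0 0 0 1;0 0 0 0 0 0 1")

```text
t: 3.22
tool_pos: [0.4285, -0.2283, 0.3039]
eef_rot: [-0.0, 1.0, -0.026, -0.0]
force: [-0.4, -0.3, -0.4]
opening: 0.0857
grasp_force: 0.0
```

```bash
cat >> h.py <<'E'
def plan(xyz,yaw):
    M=T(get_obs()); d=M[:3,:3].T@(np.array(xyz)-M[:3,3])*100
    # rotvec in tool frame to reach tool-down with tool x at yaw
    G=np.stack([[np.cos(yaw),np.sin(yaw),0],[np.sin(yaw),-np.cos(yaw),0],[0,0,-1]],1)
    print("shift cm",d.round(2),"turn",R.from_matrix(M[:3,:3].T@G).as_rotvec().round(4),"pos",M[:3,3].round(4))
E
python3 - <<'E'
from h import *
o=get_obs(); p=capture("wrist"); W=wfc(p,o); C=cloud(p,W); cv2.imwrite("pics/w1.png",p["pixels"])
print(o["tool_pos"],np.array(p["tool_from_camera"]).round(3)); np.save("W1.npy",W)
for t in ["turntable","spindle","dowel","tray","tray_drive_hole"]:
    print(t,[(np.round(r["xy"],1).tolist(),round(r["score"],2),C[int(r["xy"][1]),int(r["xy"][0])].round(3).tolist()) for r in mark_of(p,t)[:2]])
m=(C[...,2]>.075)&(C[...,2]<.12); print(m.sum())
for lo,hi in((.36,.44),(.46,.55)):
    k=m&(C[...,0]>lo)&(C[...,0]<hi)&(abs(C[...,1]+.225)<.05); print(C[k].mean(0) if k.any() else None,k.sum())
E
```

```text
[ 0.42846365 -0.22831628  0.30389952] [[-0.001  0.959  0.283  0.071]
 [ 1.     0.001 -0.001 -0.001]
 [-0.001  0.283 -0.959 -0.069]
 [ 0.     0.     0.     1.   ]]
turntable [([317.1, 128.5], 0.65, [0.487, -0.227, 0.067])]
spindle [([316.7, 108.2], 0.9, [0.506, -0.228, 0.084])]
dowel [([313.8, 206.3], 0.63, [0.407, -0.219, 0.074])]
tray [([502.0, 94.8], 0.84, [0.512, -0.449, 0.001])]
tray_drive_hole [([502.0, 48.3], 0.59, [0.56, -0.436, 0.012])]
11809
[ 0.40422785 -0.22099135  0.09349909] 175
[ 0.50566566 -0.227417    0.08067106] 325
```

View pics/w1.png

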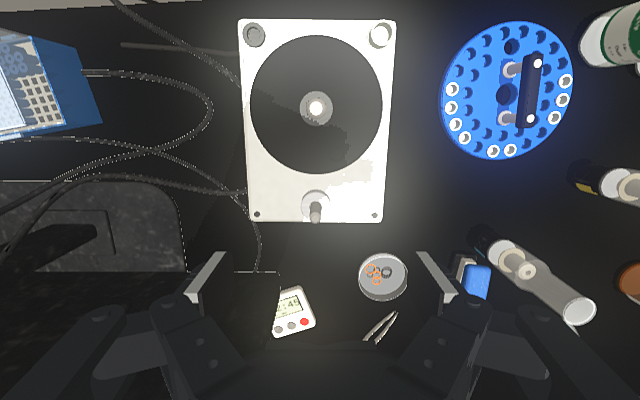

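Run:
```python
from h import *
o=get_obs(); p=capture("wrist"); W=wfc(p,o); C=cloud(p,W)
a=p["pixels"][10:230,235:400].astype(float); b=np.clip(a*4,0,255).astype(np.uint8)
z=np.clip((C[10:230,235:400,2]-.04)/.05*255,0,255).astype(np.uint8)
img=np.hstack([b,cv2.cvtColor(z,cv2.COLOR_GRAY2BGR)]); cv2.imwrite("pics/w1c.png",cv2.resize(img,None,fx=2.4,fy=2.4,interpolation=2))
g=p["pixels"].max(2)
# housing rect fit at z=.046
m=((g>150)&(abs(C[...,2]-.046)<.006)).astype(np.uint8)
ct=max(cv2.findContours(m,0,2)[0],key=cv2.contourArea); P=np.array([ray(p,W,q[0],.046)[:2] for q in ct],np.float32); print("rect",cv2.minAreaRect(P))
# turntable disc
m=((g<90)&(abs(C[...,2]-.068)<.006)).astype(np.uint8); ct=max(cv2.findContours(m,0,2)[0],key=cv2.contourArea); P=np.array([ray(p,W,q[0],.068)[:2] for q in ct],np.float32); print("disc",cv2.minEnclosingCircle(P))
print("spindle top",ray(p,W,(316.5,107.5),.084)[:2],"dowel top",ray(p,W,(315,215),.1)[:2])
print("tray",ray(p,W,(508,91),.014)[:2],"drive",ray(p,W,(511,47),.014)[:2],"bar",ray(p,W,(538,62),.058)[:2],ray(p,W,(530,118),.058)[:2])
```

```text
rect ((0.48402637243270874, -0.22621339559555054), (0.1563614010810852, 0.21074488759040833), 86.50430297851562)
disc ((0.5010578632354736, -0.21374759078025818), 0.06319712847471237)
spindle top [ 0.5064184  -0.22867276] dowel top [ 0.40603335 -0.22156621]
tray [ 0.51422345 -0.44784767] drive [ 0.55987031 -0.44543182] bar [ 0.53767093 -0.44734106] [ 0.48488569 -0.44725832]
```

View pics/w1c.png

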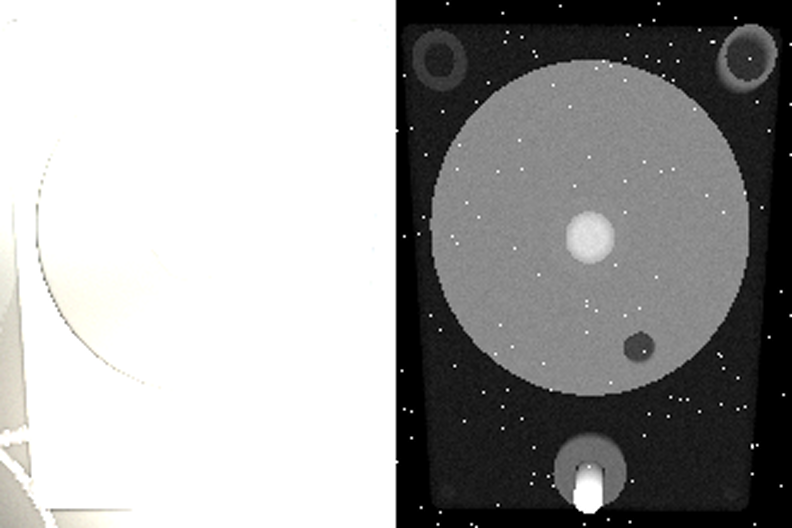

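```bash
cat > m.py <<'E'
from h import *
def measure():
    o=get_obs(); p=capture("wrist"); W=wfc(p,o); p["depth"]=cv2.medianBlur(p["depth"],3); C=cloud(p,W); z=C[...,2]
    u,v=np.meshgrid(np.arange(640),np.arange(400))
    disc=(abs(z-.068)<.004)&(abs(C[...,0]-.505)<.08)&(abs(C[...,1]+.229)<.08)
    n,l,s,c=cv2.connectedComponentsWithStats(disc.astype(np.uint8)); k=1+np.argmax(s[1:,4]); L=(l==k).astype(np.uint8)
    ct,h=cv2.findContours(L,cv2.RETR_CCOMP,cv2.CHAIN_APPROX_NONE); 
    for c_,hh in zip(ct,h[0]):
        if len(c_)<20: continue
        P=np.array([ray(p,W,q[0],.068)[:2] for q in c_]); 
        A=np.c_[2*P,np.ones(len(P))]; x=np.linalg.lstsq(A,(P**2).sum(1),rcond=None)[0]
        print("outer" if hh[3]<0 else "inner",len(c_),x[:2].round(4),"r",np.sqrt(x[2]+x[0]**2+x[1]**2).round(4),"z",np.median(z[disc]).round(4))
    for nm,lo,cx,cy in(("spindletop",.080,.505,-.228),("doweltop",.096,.405,-.222)):
        m=(z>lo)&(z<lo+.012)&(abs(C[...,0]-cx)<.03)&(abs(C[...,1]-cy)<.02); print(nm,m.sum(),C[m].mean(0).round(4),C[m].min(0).round(4),C[m].max(0).round(4))
    return o,p,W,C
if __name__=="__main__": measure()
E
python3 m.py
```

```text
outer 384 [ 0.5056 -0.2275] r 0.0651 z 0.0673
inner 39 [ 0.4596 -0.2458] r 0.0072 z 0.0673
inner 62 [ 0.5058 -0.2274] r 0.0106 z 0.0673
spindletop 200 [ 0.5057 -0.2273  0.0826] [ 0.4988 -0.234   0.08  ] [ 0.5126 -0.2204  0.0838]
doweltop 109 [ 0.4026 -0.2209  0.0982] [ 0.3962 -0.2263  0.0961] [ 0.4079 -0.2152  0.1   ]
```

```bash
python3 -c "
from h import *
plan([.4025,-.2213,.142],-.058)"
```

```text
shift cm [-2.62 -0.58 16.19] turn [-0.0001 -0.      0.0041] pos [ 0.4284 -0.2285  0.3039]
```

>>> step_arm(targets="0 0 0 -1.31 -0.29 1 0.7;0 0 0 -1.31 -0.29 2.5 0.7;0 0 0 0 0 2.7 0.7;0 0 0 0 0 2.7 0.7;0 0 0 0 0 2.7 0.7;0 0 0 0 0 2.3 0.7;0 0 0 0 0 1.5 0.7;0 0 0 0 0 0.8 0.7;0 0 0 0 0 0 0.7;0 0 0 0 0 0 0.7;0 0 0 0 0 0 0.7")

```text
t: 4.53
tool_pos: [0.4032, -0.2215, 0.1429]
eef_rot: [0.0, 1.0, -0.027, 0.001]
force: [0.6, -0.2, -0.8]
opening: 0.0599
grasp_force: 0.0
```

Run:
```python
from h import *
plan([.4025,-.2213,.142],-.058)
o=get_obs(); p=capture("wrist"); W=wfc(p,o); C=cloud(p,W); z=C[...,2]
m=(z>.09)&(z<.108)&(abs(C[...,0]-.4025)<.02)&(abs(C[...,1]+.2213)<.02); print(m.sum(),C[m].mean(0) if m.any() else 0)
```

```text
shift cm [-0.07 -0.02  0.09] turn [ 0.0006 -0.0014  0.0039] pos [ 0.4032 -0.2215  0.1429]
682 [ 0.40423084 -0.22077924  0.0969921 ]
```

>>> step_arm(targets="0 0 0 0 0 0.1 0;0 0 0 0 0 0 0;0 0 0 0 0 0 0;0 0 0 0 0 0 0;0 0 0 0 0 0 0;0 0 0 0 0 0 0;0 0 0 0 0 0 0;0 0 0 0 0 0 0", force=40)

```text
t: 5.25
tool_pos: [0.4028, -0.2213, 0.1412]
eef_rot: [0.0, 1.0, -0.027, 0.0]
force: [-1.2, 0.0, 5.3]
opening: 0.0113
grasp_force: 39.1
```

>>> step_arm(targets="0 0 0 0 0 -0.3 0;0 0 0 0 0 -0.5 0;0 0 0 0 0 -0.7 0;0 0 0 0 0 -0.8 0;0 0 0 0 0 -0.8 0;0 0 0 0 0 -0.9 0;0 0 0 0 0 0 0;0 0 0 0 0 0 0;0 0 0 0 0 0 0;0 0 0 0 0 0 0")

```text
t: 6.08
tool_pos: [0.4024, -0.221, 0.1806]
eef_rot: [-0.0, 1.0, -0.027, -0.0]
force: [-0.5, 0.2, -0.4]
opening: 0.0102
grasp_force: 38.9
```

Run:
```python
from h import *
print(get_obs()["force"],get_obs()["opening"])
plan([.4596,-.2458,.182],-.058)
o=get_obs(); p=capture("wrist"); W=wfc(p,o); C=cloud(p,W); z=C[...,2]; cv2.imwrite("pics/w2.png",p["pixels"])
M=T(o); Q=(C-M[:3,3])@M[:3,:3]  # tool coords
m=(abs(Q[...,0])<.012)&(abs(Q[...,1])<.006)&(Q[...,2]>.035)&(Q[...,2]<.11)
for a,b in((.035,.045),(.045,.055),(.055,.065),(.065,.075),(.075,.085),(.085,.095),(.095,.105)):
    k=m&(Q[...,2]>a)&(Q[...,2]<b); print(a,k.sum(),Q[k].mean(0).round(4) if k.any() else 0, Q[k].max(0).round(4) if k.any() else 0)
```

```text
[-0.51678495  0.23361286 -0.38826236] 0.010239412987807108
shift cm [ 5.84  2.16 -0.15] turn [-0.0004  0.0005  0.0038] pos [ 0.4024 -0.221   0.1806]
0.035 756 [0.0005 0.0007 0.0412] [0.0104 0.0059 0.045 ]
0.045 356 [ 0.004  -0.0001  0.0499] [0.0106 0.006  0.055 ]
0.055 228 [0.005  0.     0.0598] [0.0105 0.006  0.065 ]
0.065 209 [ 0.0049 -0.0003  0.0692] [0.0102 0.0058 0.0748]
0.075 144 [ 0.0043 -0.0005  0.08  ] [0.0058 0.0048 0.085 ]
0.085 82 [ 0.0042 -0.0004  0.0884] [0.0055 0.005  0.0927]
0.095 0 0 0
```

View pics/w2.png

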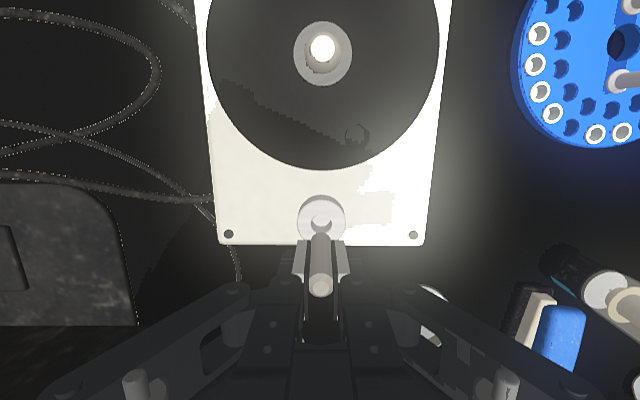

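```bash
python3 m.py; python3 -c "
from h import *
plan([.4596,-.2458,.171],-.058)"
```

```text
outer 651 [ 0.4941 -0.2266] r 0.058 z 0.0672
inner 66 [ 0.4596 -0.2454] r 0.007 z 0.0672
inner 114 [ 0.5069 -0.2273] r 0.0106 z 0.0672
spindletop 700 [ 0.5055 -0.2272  0.0826] [ 0.4986 -0.2348  0.08  ] [ 0.5131 -0.22    0.0841]
doweltop 172 [ 0.4067 -0.2207  0.1021] [ 0.4046 -0.2259  0.0961] [ 0.4079 -0.2153  0.1079]
shift cm [5.85 2.16 0.95] turn [-0.0004  0.0007  0.0038] pos [ 0.4024 -0.221   0.1805]
```

>>> step_arm(targets="0 0 0 0.6 0.2 0 0;0 0 0 1.1 0.4 0 0;0 0 0 1.3 0.5 0 0;0 0 0 1.3 0.5 0 0;0 0 0 1.1 0.4 0 0;0 0 0 0.5 0.15 0 0;0 0 0 0 0 0.4 0;0 0 0 0 0 0.4 0;0 0 0 0 0 0.15 0;0 0 0 0 0 0 0;0 0 0 0 0 0 0;0 0 0 0 0 0 0")

```text
t: 7.18
tool_pos: [0.4601, -0.2457, 0.1715]
eef_rot: [-0.0, 1.0, -0.027, 0.0]
force: [-0.5, -0.4, 0.2]
opening: 0.0105
grasp_force: 38.9
```

Run:
```python
from h import *
plan([.4598,-.2456,.171],-.058)
o=get_obs(); p=capture("wrist"); W=wfc(p,o); p["depth"]=cv2.medianBlur(p["depth"],3);C=cloud(p,W)
M=T(o); Q=(C-M[:3,3])@M[:3,:3]
for n,k in (("dowel",(abs(Q[...,0])<.012)&(abs(Q[...,1])<.007)&(Q[...,2]>.08)&(Q[...,2]<.09)),):
    print(n,Q[k].min(0),Q[k].max(0))
m=(C[...,2]<.062)&(C[...,2]>.05)&(abs(C[...,0]-.46)<.012)&(abs(C[...,1]+.2456)<.012); print("hole below face",m.sum(),C[m].min(0).round(4),C[m].max(0).round(4)) if m.any() else print("occluded")
print(o["force"])
```

```text
shift cm [-0.03 -0.01  0.05] turn [-0.     -0.      0.0037] pos [ 0.4601 -0.2457  0.1715]
dowel [ 0.00118255 -0.00648597  0.08009068] [0.00543678 0.00560305 0.08986583]
hole below face 184 [ 0.4536 -0.2522  0.0526] [ 0.4615 -0.2388  0.0616]
[-0.52150147 -0.44663966  0.23488549]
```

>>> step_arm(targets="0 0 0 0 0 0.4 0;0 0 0 0 0 0.3 0;0 0 0 0 0 0.15 0;0 0 0 0 0 0.1 0;0 0 0 0 0 0.1 0;0 0 0 0 0 0.1 0;0 0 0 0 0 0 0;0 0 0 0 0 0 0")

```text
t: 7.9
tool_pos: [0.4603, -0.2458, 0.1599]
eef_rot: [-0.0, 1.0, -0.027, -0.0]
force: [0.1, 0.2, -0.9]
opening: 0.0103
grasp_force: 38.9
```

>>> step_arm(targets="0 0 0 0 0 0.1 0;0 0 0 0 0 0.1 0;0 0 0 0 0 0 0")

```text
t: 8.15
tool_pos: [0.4603, -0.2458, 0.1577]
eef_rot: [-0.0, 1.0, -0.027, -0.0]
force: [0.5, 0.2, 0.6]
opening: 0.0104
grasp_force: 38.9
```

>>> step_arm(targets="0 0 0 0 0 0.1 0;0 0 0 0 0 0.1 0;0 0 0 0 0 0.1 0;0 0 0 0 0 0 0")

```text
t: 8.48
tool_pos: [0.4603, -0.2458, 0.1547]
eef_rot: [-0.0, 1.0, -0.027, -0.0]
force: [-0.0, -0.3, -0.3]
opening: 0.0105
grasp_force: 38.9
```

>>> step_arm(targets="0 0 0 0 0 0.1 0;0 0 0 0 0 0.1 0;0 0 0 0 0 0.1 0;0 0 0 0 0 0.1 0;0 0 0 0 0 0.1 0;0 0 0 0 0 0.1 0;0 0 0 0 0 0 0")

```text
t: 9.07
tool_pos: [0.4603, -0.2457, 0.1486]
eef_rot: [-0.0, 1.0, -0.027, -0.0]
force: [0.2, 0.2, 0.1]
opening: 0.0105
grasp_force: 38.9
```

>>> step_arm(targets="0 0 0 0 0 0.1 0;0 0 0 0 0 0.05 0;0 0 0 0 0 0 0;0 0 0 0 0 0 0")

```text
t: 9.4
tool_pos: [0.4603, -0.2458, 0.1474]
eef_rot: [-0.0, 1.0, -0.027, -0.0]
force: [0.2, 0.6, 0.4]
opening: 0.0105
grasp_force: 39.0
```

>>> step_arm(targets="0 0 0 0 0 0.05 0;0 0 0 0 0 0 0")

```text
t: 9.57
tool_pos: [0.4604, -0.2458, 0.1472]
eef_rot: [0.0, 1.0, -0.027, 0.0]
force: [-0.7, -0.0, 2.4]
opening: 0.0104
grasp_force: 39.4
```

Touching the bottom at 2.4 N. Release gently, then rise.

>>> step_arm(targets="0 0 0 0 0 0 0.2;0 0 0 0 0 0 0.4;0 0 0 0 0 0 0.6;0 0 0 0 0 0 0.6;0 0 0 0 0 0 0.6;0 0 0 0 0 -1 0.6;0 0 0 0 0 -2.5 0.6;0 0 0 0 0 -3.5 0.6;0 0 0 0 0 -3.5 0.6;0 0 0 0 0 -3.5 0.8;0 0 0 -1.5 1 -2 0.8;0 0 0 -2 2 0 0.8;0 0 0 -1 2 0 0.8;0 0 0 0 0 0 1;0 0 0 0 0 0 1")

```text
t: 10.82
tool_pos: [0.4122, -0.2939, 0.3078]
eef_rot: [0.0, 1.0, -0.028, 0.0]
force: [0.8, -0.7, -0.4]
opening: 0.0852
grasp_force: 0.0
```

```bash
cat > d.py <<'E'
from m import *
o,p,W,C=measure(); z=C[...,2]
for h0 in (.073,.083,.093,.1):
    k=(z>h0)&(z<h0+.010)&(abs(C[...,0]-.46)<.025)&(abs(C[...,1]+.2456)<.025)
    if k.any(): print("dowel",h0,k.sum(),C[k].mean(0).round(4),C[k].min(0).round(4),C[k].max(0).round(4))
px=p["pixels"].astype(int); m=((px[...,0]-px[...,2]>60)&(abs(z-.014)<.008)&(abs(C[...,0]-.513)<.1)&(abs(C[...,1]+.447)<.1)).astype(np.uint8)
P=np.array([ray(p,W,q[0],.014)[:2] for q in cv2.convexHull(max(cv2.findContours(m,0,1)[0],key=cv2.contourArea))])
A=np.c_[2*P,np.ones(len(P))]; x=np.linalg.lstsq(A,(P**2).sum(1),rcond=None)[0]; print("tray",x[:2],np.sqrt(x[2]+x[0]**2+x[1]**2),P.min(0),P.max(0))
k=(z>.05)&(z<.064)&(abs(C[...,0]-.513)<.06)&(abs(C[...,1]+.447)<.04); q=C[k]; print("bar",k.sum(),q.mean(0),cv2.minAreaRect(q[:,:2].astype(np.float32)))
for f in("tray_drive_hole","tray"): print(f,[(r["xy"],r["score"],ray(p,W,r["xy"],0)[:2],ray(p,W,r["xy"],.014)[:2]) for r in mark_of(p,f)])
cv2.imwrite("pics/w3.png",p["pixels"])
E
python3 d.py
```

```text
outer 386 [ 0.5056 -0.2279] r 0.0651 z 0.0672
inner 51 [ 0.4578 -0.2419] r 0.0089 z 0.0672
inner 63 [ 0.5061 -0.2262] r 0.0108 z 0.0672
spindletop 207 [ 0.5055 -0.228   0.0825] [ 0.4985 -0.235   0.08  ] [ 0.5129 -0.2205  0.0839]m.py:14: RuntimeWarning: Mean of empty slice.
  m=(z>lo)&(z<lo+.012)&(abs(C[...,0]-cx)<.03)&(abs(C[...,1]-cy)<.02); print(nm,m.sum(),C[m].mean(0).round(4),C[m].min(0).round(4),C[m].max(0).round(4))
  ret = um.true_divide(
Traceback (most recent call last):
  File "d.py", line 2, in <module>
    o,p,W,C=measure(); z=C[...,2]
            ~~~~~~~^^
  File "m.py", line 14, in measure
    m=(z>lo)&(z<lo+.012)&(abs(C[...,0]-cx)<.03)&(abs(C[...,1]-cy)<.02); print(nm,m.sum(),C[m].mean(0).round(4),C[m].min(0).round(4),C[m].max(0).round(4))
                                                                                                               ~~~~~~~~^^^
ValueError: zero-size array to reduction operation minimum which has no identity
```

```bash
sed -i 's/C\[m\].min(0).round(4),C\[m\].max(0).round(4))/"")/; s/C\[m\].mean(0).round(4)/C[m].mean(0).round(4) if m.any() else 0/' m.py; python3 d.py
```

```text
outer 387 [ 0.5056 -0.2279] r 0.065 z 0.0672
inner 49 [ 0.4576 -0.2417] r 0.0089 z 0.0672
inner 62 [ 0.5061 -0.2261] r 0.0108 z 0.0672
spindletop 201 [ 0.5055 -0.2278  0.0826] 
doweltop 0 0 
dowel 0.073 19 [ 0.4615 -0.2497  0.0776] [ 0.4549 -0.2515  0.0731] [ 0.4656 -0.2456  0.0821]
dowel 0.083 24 [ 0.4619 -0.2498  0.0882] [ 0.4569 -0.2516  0.0831] [ 0.4656 -0.2446  0.0927]
dowel 0.093 41 [ 0.461  -0.2479  0.1003] [ 0.4539 -0.2514  0.0931] [ 0.4655 -0.2399  0.103 ]
dowel 0.1 138 [ 0.4599 -0.2459  0.1041] [ 0.4539 -0.2512  0.1004] [ 0.4655 -0.2399  0.1056]
tray [ 0.51065312 -0.44512886] 0.07477450863441436 [ 0.43653043 -0.52012701] [ 0.58520631 -0.37067272]
bar 1188 [ 0.51189117 -0.44455208  0.0565265 ] ((0.5110936760902405, -0.44607147574424744), (0.07196028530597687, 0.014198699034750462), 1.218239188194275)
tray_drive_hole [([445.4, 38.6], 0.95, array([ 0.55968376, -0.44478612]), array([ 0.55685299, -0.43927736]))]
tray [([449.1, 82.1], 0.94, array([ 0.51279219, -0.45214076]), array([ 0.51170466, -0.44635859]))]
```

View pics/w3.png

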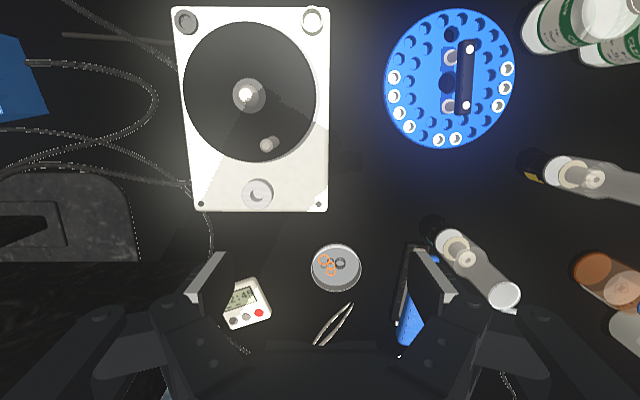

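```bash
python3 -c "
from h import *
print(get_obs()['q'].round(3))
plan([.511,-.446,.22],.021)"
```

```text
[-0.617  0.205 -0.049  1.317  0.     2.578]
shift cm [10.6  14.78  8.69] turn [-0.0004  0.0001 -0.0745] pos [ 0.4131 -0.2928  0.3069]
```

>>> step_arm(targets="0 0 0 1.8 2.4 0.5 0.7;0 0 0 2.2 3.1 1 0.7;0 0 0 2.2 3.1 1.5 0.7;0 0 0 2.2 3.1 2 0.7;0 0 0 2.2 3.08 2 0.7;0 0 -0.074 0 0 1.7 0.7;0 0 0 0 0 0 0.7;0 0 0 0 0 0 0.7;0 0 0 0 0 0 0.7")

```text
t: 11.77
tool_pos: [0.5096, -0.4439, 0.2222]
eef_rot: [0.0, 1.0, 0.009, 0.0]
force: [0.2, -0.7, 1.0]
opening: 0.0593
grasp_force: 0.0
```

```bash
cat > t.py <<'E'
from h import *
o=get_obs(); p=capture("wrist"); W=wfc(p,o); p["depth"]=cv2.medianBlur(p["depth"],3); C=cloud(p,W); z=C[...,2]
k=(z>.052)&(z<.062)&(abs(C[...,0]-.511)<.06)&(abs(C[...,1]+.446)<.03); q=C[k]; r=cv2.minAreaRect(q[:,:2].astype(np.float32)); print("bar",k.sum(),q.mean(0),r)
for f in("tray_drive_hole","tray"): print(f,[(r["xy"],r["score"],ray(p,W,r["xy"],0)[:2],ray(p,W,r["xy"],.014)[:2]) for r in mark_of(p,f)])
cv2.imwrite("pics/w4.png",p["pixels"])
plan([.511,-.446,.105],.021)
E
python3 t.py
```

```text
bar 1369 [ 0.51351916 -0.44616369  0.0569033 ] ((0.5116041302680969, -0.44644126296043396), (0.0711139440536499, 0.013587375171482563), 0.8085237741470337)
tray_drive_hole [([324.9, 137.2], 0.58, array([ 0.56038982, -0.44689017]), array([ 0.56136545, -0.44664323]))]
tray [([324.6, 188.2], 0.79, array([ 0.50961505, -0.44772579]), array([ 0.51303026, -0.4474387 ]))]
shift cm [ 0.11  0.16 11.83] turn [ 0.0017 -0.002  -0.0014] pos [ 0.5096 -0.4443  0.2233]
```

>>> step_arm(targets="0 0 0 0.15 0.2 1.5 0.5;0 0 0 0 0 2.5 0.5;0 0 0 0 0 2.5 0.5;0 0 0 0 0 2.3 0.5;0 0 0 0 0 1.5 0.5;0 0 0 0 0 1 0.5;0 0 0 0 0 0.5 0.5;0 0 0 0 0 0 0.5;0 0 0 0 0 0 0.5;0 0 0 0 0 0 0.5")

```text
t: 12.75
tool_pos: [0.5115, -0.4472, 0.1045]
eef_rot: [0.001, 1.0, 0.01, 0.001]
force: [-0.5, -0.3, -0.5]
opening: 0.043
grasp_force: 0.0
```

```bash
python3 -c "
from h import *
plan([.5115,-.4463,.105],.016)"
```

```text
shift cm [ 0.   -0.09 -0.05] turn [ 0.0014 -0.0016  0.0037] pos [ 0.5115 -0.4472  0.1045]
```

>>> step_arm(targets="0 0 0.004 0 -0.09 -0.05 0.4;0 0 0 0 0 0 0;0 0 0 0 0 0 0;0 0 0 0 0 0 0;0 0 0 0 0 0 0;0 0 0 0 0 0 0;0 0 0 0 0 0 0;0 0 0 0 0 0 0", force=60)

```text
t: 13.42
tool_pos: [0.5112, -0.446, 0.1044]
eef_rot: [0.0, 1.0, 0.008, 0.0]
force: [-0.5, 0.7, 6.1]
opening: 0.013
grasp_force: 58.8
```

Run:
```python
from h import *
o=get_obs(); print(o["tool_pos"],o["force"],o["wrist_torque"])
p=capture("wrist"); W=wfc(p,o); p["depth"]=cv2.medianBlur(p["depth"],3); C=cloud(p,W); z=C[...,2]
M=T(o); Q=(C-M[:3,3])@M[:3,:3]
k=(abs(z-.055)<.006)&(abs(Q[...,1])<.012); print("bar x",k.sum(),Q[k].min(0),Q[k].max(0))
for f in("tray_drive_hole","tray"): print(f,[(r["xy"],r["score"],((ray(p,W,r["xy"],0)-M[:3,3])@M[:3,:3])) for r in mark_of(p,f)])
plan([.5115,-.4463,.105],.016)
cv2.imwrite("pics/w5.png",p["pixels"])
```

```text
[ 0.51119029 -0.44600389  0.10441642] [-0.47669025  0.74779873  6.1299493 ] [ 0.26140318  0.11753693 -0.05147797]
bar x 5154 [-0.03491229 -0.01198984  0.04348256] [0.10282139 0.01198957 0.05550499]
tray_drive_hole [([316.4, 150.0], 0.75, array([ 0.05163849, -0.00292601,  0.10446547]))]
tray [([319.8, 231.5], 0.61, array([ 0.00053153, -0.00100467,  0.10441646]))]
shift cm [ 0.03  0.03 -0.06] turn [ 0.0006 -0.001  -0.0002] pos [ 0.5112 -0.446   0.1044]
```

View pics/w5.png

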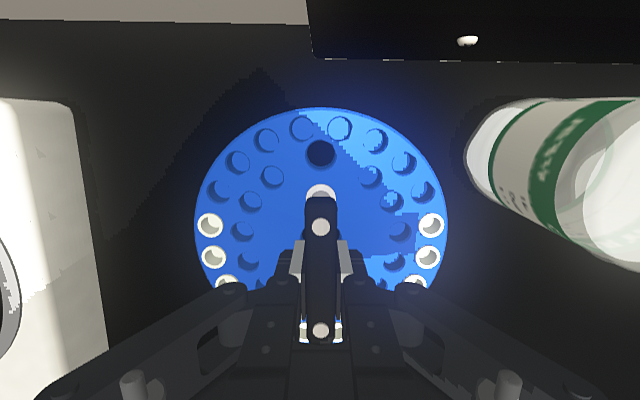

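>>> step_arm(targets="0 0 0 0 0 -0.3 0;0 0 0 0 0 -0.7 0;0 0 0 0 0 -1.5 0;0 0 0 0 0 -2 0;0 0 0 0 0 -2.5 0;0 0 0 0 0 -2.5 0;0 0 0 0 0 -2.5 0;0 0 0 0 0 -2 0;0 0 0 0 0 -1 0;0 0 0 0 0 0 0;0 0 0 0 0 0 0;0 0 0 0 0 0 0;0 0 0 0 0 0 0")

```text
t: 14.65
tool_pos: [0.5104, -0.4455, 0.2516]
eef_rot: [-0.001, 1.0, 0.008, -0.001]
force: [0.1, -0.3, -3.7]
opening: 0.0129
grasp_force: 58.7
```

```bash
cat > g.py <<'E'
from h import *
o=get_obs(); p=capture("wrist"); Wt=np.array(p["tool_from_camera"]); p["depth"]=cv2.medianBlur(p["depth"],3); Q=cloud(p,Wt); M=T(o)
pl=(abs(Q[...,2]-.0904)<.005)&(np.hypot(Q[...,0],Q[...,1])<.08)
A=np.c_[Q[pl][:,:2],np.ones(pl.sum())]; s=np.linalg.lstsq(A,Q[pl][:,2],rcond=None)[0]; print("plane",s.round(4),pl.sum())
def fit(P):
    A=np.c_[2*P,np.ones(len(P))]; x=np.linalg.lstsq(A,(P**2).sum(1),rcond=None)[0]; return x[:2].round(4),np.sqrt(x[2]+x[0]**2+x[1]**2).round(4)
k=pl.astype(np.uint8)
ct,h=cv2.findContours(k,cv2.RETR_CCOMP,cv2.CHAIN_APPROX_NONE)
for c,hh in zip(ct,h[0]):
    if len(c)<25: continue
    P=np.array([ray(p,Wt,q[0],s[2])[:2] for q in c])
    if hh[3]<0:
        P=P[(P[:,0]>-.02)&(np.hypot(*P.T)>.068)]; print("outer",len(P),fit(P))
    else:
        f=fit(P); 
        if abs(f[0][1])<.012: print("inner",len(c),f)
print("yaw tool",np.arctan2(M[1,0],M[0,0]),o["q"].round(3),o["force"].round(2),o["wrist_torque"].round(3))
E
python3 g.py
```

```text
plane [ 0.0043 -0.0009  0.0913] 26455
outer 0 (array([0., 0.]), np.float64(0.0))
outer 0 (array([0., 0.]), np.float64(0.0))
outer 437 (array([ 0.0008, -0.0006]), np.float64(0.074))
inner 83 (array([ 0.0505, -0.0006]), np.float64(0.0079))
inner 67 (array([0.064 , 0.0093]), np.float64(0.0063))
inner 67 (array([ 0.064 , -0.0105]), np.float64(0.0062))
yaw tool 0.015770825795161036 [-0.718  0.525  0.296  1.345  0.     2.408] [ 0.1 -0.3 -3.7] [-0.007  0.04   0.03 ]
```

>>> step_arm(targets="0 0 0 0 -1 0 0;0 0 0 0 -2 0 0;0 0 0 0 -2.5 0 0;0 0 0 0 -2.8 0 0;0 0 0 0 -2.8 0 0;0 0 0 0 -2.8 0 0;0 0 0 0 -2.8 0 0;0 0 0 0 -2.5 0 0;0 0 0 0 -1.6 0 0;0 0 0 0 -0.8 0 0;0 0 -0.03 0 0 0 0;0 0 -0.06 0 0 0 0;0 0 -0.1 0 0 0 0;0 0 -0.1 0 0 0 0;0 0 -0.1 0 0 0 0;0 0 -0.1 0 0 0 0;0 0 -0.1 0 0 0 0;0 0 -0.1 0 0 0 0;0 0 -0.1 0 0 0 0;0 0 -0.1 0 0 0 0")

```text
t: 16.37
tool_pos: [0.5073, -0.2301, 0.2532]
eef_rot: [-0.0, 0.898, 0.44, -0.0]
force: [-0.1, -0.6, -3.5]
opening: 0.0131
grasp_force: 58.8
```

>>> step_arm(targets="0 0 -0.1 0 0 0 0;0 0 -0.1 0 0 0 0;0 0 -0.1 0 0 0 0;0 0 -0.1 0 0 0 0;0 0 -0.1 0 0 0 0;0 0 -0.1 0 0 0 0;0 0 -0.1 0 0 0 0;0 0 -0.1 0 0 0 0;0 0 -0.1 0 0 0 0;0 0 -0.1 0 0 0 0;0 0 -0.1 0 0 0 0;0 0 -0.1 0 0 0 0;0 0 -0.1 0 0 0 0;0 0 -0.1 0 0 0 0;0 0 -0.1 0 0 0 0;0 0 -0.1 0 0 0 0;0 0 -0.1 0 0 0 0;0 0 -0.1 0 0 0 0;0 0 -0.1 0 0 0 0;0 0 -0.1 0 0 0 0")

```text
t: 18.03
tool_pos: [0.5073, -0.23, 0.2532]
eef_rot: [-0.0, 0.115, 0.993, 0.0]
force: [0.3, 1.3, -3.2]
opening: 0.0131
grasp_force: 58.8
```

>>> step_arm(targets="0 0 -0.1 0 0 0 0;0 0 -0.1 0 0 0 0;0 0 -0.1 0 0 0 0;0 0 -0.1 0 0 0 0;0 0 -0.1 0 0 0 0;0 0 -0.06 0 0 0 0;0 0 -0.04 0 0 0 0;0 0 0 0 0 0 0;0 0 0 0 0 0 0;0 0 0 0 0 0 0;0 0 0 0 0 0 0")

```text
t: 18.95
tool_pos: [0.5075, -0.2299, 0.2535]
eef_rot: [-0.0, -0.181, 0.984, 0.0]
force: [0.1, -0.1, -3.3]
opening: 0.0126
grasp_force: 58.8
```

```bash
cat > pp.py <<'E'
from h import *
plan([.5067,-.2277,.225],3.511)
E
python3 pp.py; python3 g.py
```

```text
shift cm [-0.01  0.24  2.85] turn [ 0.0001 -0.     -0.0063] pos [ 0.5075 -0.2299  0.2535]
plane [0.0034 0.0013 0.0912] 26485
outer 0 (array([0., 0.]), np.float64(0.0))
outer 0 (array([0., 0.]), np.float64(0.0))
outer 440 (array([0.0021, 0.0008]), np.float64(0.074))
inner 83 (array([0.0518, 0.0008]), np.float64(0.0079))
inner 67 (array([0.0653, 0.0106]), np.float64(0.0062))
inner 67 (array([ 0.0653, -0.0091]), np.float64(0.0062))
yaw tool -2.7784782409434223 [-0.425  0.314 -0.038  1.219  0.    -0.789] [ 0.13 -0.07 -3.28] [ 0.012 -0.005 -0.002]
```

>>> step_arm(targets="0 0 -0.006 0 0.12 0.5 0;0 0 0 0 0.12 0.8 0;0 0 0 0 0 0.8 0;0 0 0 0 0 0.7 0;0 0 0 0 0 0.5 0;0 0 0 0 0 0 0;0 0 0 0 0 0 0;0 0 0 0 0 0 0;0 0 0 0 0 0 0")

```text
t: 19.75
tool_pos: [0.5069, -0.2278, 0.2209]
eef_rot: [0.0, -0.184, 0.983, -0.0]
force: [0.3, 0.6, -4.0]
opening: 0.0129
grasp_force: 58.7
```

```bash
python3 pp.py; python3 g.py
python3 - <<'E'
from h import *
o=get_obs(); p=capture("wrist"); W=np.array(p["tool_from_camera"]); print(W[:3,3]); Q=cloud(p,W); M=T(o)
m=(np.hypot(Q[...,0]-.05,Q[...,1])<.012)&(Q[...,2]>.107)&(Q[...,2]<.16); ii=np.argwhere(m); print(m.sum(),ii.min(0) if len(ii) else 0,ii.max(0) if len(ii) else 0)
h,_=np.histogram(Q[m][:,2],bins=np.arange(.105,.165,.005)); print(h)
k=m&(Q[...,2]<.125); q=Q[k]; print("dowel top in tool",k.sum(),q.mean(0) if len(q) else 0, q.min(0),q.max(0), q.mean(0)@M[:3,:3].T+M[:3,3])
uv=(p["camera_matrix"]@(np.linalg.inv(W)@np.array([.0505,0,.0912,1]))[:3]*np.array([1,1,1])); c=np.linalg.inv(W)@np.array([.0505,0,.0912,1]); K=np.array(p["camera_matrix"]); u=int(K[0,0]*c[0]/-c[2]+K[0,2]); v=int(-K[1,1]*c[1]/-c[2]+K[1,2]); print(u,v)
a=p["pixels"][v-40:v+40,u-50:u+50]; a=np.clip(a.astype(float)*1.5,0,255).astype(np.uint8); cv2.imwrite("pics/w6.png",cv2.resize(a,None,fx=6,fy=6,interpolation=2))
E
```

```text
shift cm [ 0.01  0.01 -0.41] turn [-0.0004  0.0005  0.0008] pos [ 0.5069 -0.2278  0.2209]
plane [0.0037 0.0017 0.0912] 26507
outer 0 (array([0., 0.]), np.float64(0.0))
outer 0 (array([0., 0.]), np.float64(0.0))
outer 440 (array([0.0021, 0.0008]), np.float64(0.074))
inner 84 (array([0.0519, 0.0008]), np.float64(0.0079))
inner 67 (array([0.0653, 0.0107]), np.float64(0.0062))
inner 67 (array([ 0.0653, -0.0091]), np.float64(0.0062))
yaw tool -2.7714291390079833 [-0.422  0.329 -0.102  1.139  0.    -0.793] [ 0.32  0.64 -4.01] [-0.024 -0.066 -0.002]
[ 0.07248767  0.001035   -0.06912701]
456 [141 307] [162 334]
[  0  15 273  10  12   9   7   4   3 112  11   0]
dowel top in tool 298 [0.05018131 0.00064988 0.11680634] [ 0.04374068 -0.00523887  0.11420607] [0.05570722 0.00633442 0.12431654] [ 0.45989449 -0.24533866  0.10407945]
318 157
```

View pics/w6.png

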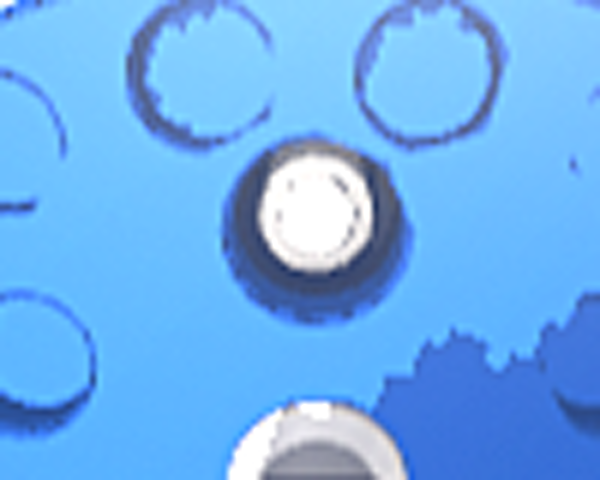

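>>> step_arm(targets="0 0 0 -0.13 -0.01 0 0;0 0 0 0 0 0 0;0 0 0 0 0 0.3 0;0 0 0 0 0 0.3 0;0 0 0 0 0 0.2 0;0 0 0 0 0 0.2 0;0 0 0 0 0 0.2 0;0 0 0 0 0 0.2 0;0 0 0 0 0 0.2 0;0 0 0 0 0 0 0;0 0 0 0 0 0 0")

```text
t: 20.77
tool_pos: [0.5078, -0.2273, 0.2044]
eef_rot: [-0.0, -0.184, 0.983, 0.0]
force: [-0.4, 0.5, -3.9]
opening: 0.0128
grasp_force: 58.8
```

```bash
python3 - <<'E'
from h import *
o=get_obs(); p=capture("wrist"); W=np.array(p["tool_from_camera"]); Q=cloud(p,W); M=T(o)
m=(np.hypot(Q[...,0]-.05,Q[...,1])<.012)
k=m&(abs(Q[...,2]-(o["tool_pos"][2]-.1055))<.003); q=Q[k]; print("dowel top in tool",k.sum(),q.mean(0),(q.min(0)+q.max(0))/2,o["force"])
plan([.5085,-.2277,.18],3.511)
E
python3 g.py
```

```text
dowel top in tool 371 [0.05044474 0.00044616 0.09978975] [0.05201984 0.00070977 0.09897683] [-0.38705783  0.54317353 -3.89179316]
shift cm [-0.04 -0.06  2.45] turn [ 0.0001 -0.      0.0008] pos [ 0.5079 -0.2273  0.2045]
plane [0.0037 0.0018 0.0912] 26501
outer 0 (array([0., 0.]), np.float64(0.0))
outer 0 (array([0., 0.]), np.float64(0.0))
outer 440 (array([0.0021, 0.0008]), np.float64(0.074))
inner 84 (array([0.0519, 0.0008]), np.float64(0.0079))
inner 67 (array([0.0653, 0.0107]), np.float64(0.0062))
inner 67 (array([ 0.0653, -0.0091]), np.float64(0.0062))
yaw tool -2.7714175912276744 [-0.421  0.342 -0.128  1.102  0.    -0.791] [ 0.12  0.48 -4.1 ] [ 0.009 -0.021  0.009]
```

>>> step_arm(targets="0 0 0 0 0 0.2 0;0 0 0 0 0 0.3 0;0 0 0 0 0 0.3 0;0 0 0 0 0 0.3 0;0 0 0 0 0 0.2 0;0 0 0 0 0 0.2 0;0 0 0 0 0 0.1 0;0 0 0 0 0 0.1 0;0 0 0 0 0 0 0;0 0 0 0 0 0 0")

```text
t: 21.7
tool_pos: [0.5079, -0.2273, 0.1876]
eef_rot: [0.0, -0.184, 0.983, 0.0]
force: [-0.2, 0.1, -3.3]
opening: 0.013
grasp_force: 58.8
```

>>> step_arm(targets="0 0 0 0 0 0.1 0;0 0 0 0 0 0.1 0;0 0 0 0 0 0.1 0;0 0 0 0 0 0.1 0;0 0 0 0 0 0.1 0;0 0 0 0 0 0 0")

```text
t: 22.2
tool_pos: [0.5078, -0.2273, 0.1823]
eef_rot: [-0.0, -0.184, 0.983, 0.0]
force: [0.2, -0.0, -2.9]
opening: 0.0133
grasp_force: 58.8
```

>>> step_arm(targets="0 0 0 0 0 0.1 0;0 0 0 0 0 0.1 0;0 0 0 0 0 0.1 0;0 0 0 0 0 0.1 0;0 0 0 0 0 0 0")

```text
t: 22.62
tool_pos: [0.5078, -0.2272, 0.1783]
eef_rot: [-0.0, -0.184, 0.983, 0.0]
force: [-0.8, -0.1, -3.5]
opening: 0.013
grasp_force: 58.8
```

>>> step_arm(targets="0 0 0 0 0 0.1 0;0 0 0 0 0 0.1 0;0 0 0 0 0 0.1 0;0 0 0 0 0 0 0")

```text
t: 22.95
tool_pos: [0.5078, -0.2273, 0.1753]
eef_rot: [-0.0, -0.184, 0.983, 0.0]
force: [-0.7, -0.2, -3.5]
opening: 0.0129
grasp_force: 58.8
```

>>> step_arm(targets="0 0 0 0 0 0.1 0;0 0 0 0 0 0.1 0;0 0 0 0 0 0 0")

```text
t: 23.2
tool_pos: [0.5078, -0.2273, 0.1733]
eef_rot: [-0.0, -0.184, 0.983, 0.0]
force: [-1.2, -0.4, -4.0]
opening: 0.013
grasp_force: 58.8
```

>>> step_arm(targets="0 0 0 0 0 0.05 0;0 0 0 0 0 0 0;0 0 0 0 0 0 0")

```text
t: 23.45
tool_pos: [0.5079, -0.2273, 0.173]
eef_rot: [0.0, -0.184, 0.983, 0.0]
force: [-0.6, -1.2, -3.1]
opening: 0.0131
grasp_force: 58.8
```

>>> step_arm(targets="0 0 0 0 0 0.05 0;0 0 0 0 0 0.03 0;0 0 0 0 0 0 0")

```text
t: 23.7
tool_pos: [0.508, -0.2273, 0.1724]
eef_rot: [0.0, -0.184, 0.983, -0.0]
force: [-0.3, 0.8, -1.7]
opening: 0.0131
grasp_force: 59.1
```

>>> step_arm(targets="0 0 0 0 0 0.02 0;0 0 0 0 0 0 0.3;0 0 0 0 0 0 0.5;0 0 0 0 0 0 0.5;0 0 0 0 0 0 0.5;0 0 0 0 0 -0.5 0.5;0 0 0 0 0 -1.5 0.5;0 0 0 0 0 -2.5 0.5;0 0 0 0 0 -3 0.5;0 0 0 0 0 -3 0.5;0 0 0 0 0 -2.5 0.5;0 0 0 0 0 -1 0.5;0 0 0 0 0 0 0.5;0 0 0 0 0 0 0.5", force=20)

```text
t: 24.87
tool_pos: [0.5079, -0.2273, 0.3118]
eef_rot: [0.0, -0.184, 0.983, -0.0]
force: [0.1, 0.1, -0.1]
opening: 0.0427
grasp_force: 0.0
```

Run:
```python
from h import *
o=get_obs(); p=capture("wrist"); W=wfc(p,o); p["depth"]=cv2.medianBlur(p["depth"],3); C=cloud(p,W); z=C[...,2]; cv2.imwrite("pics/w7.png",p["pixels"])
m=(abs(z-.082)<.005)&(np.hypot(C[...,0]-.506,C[...,1]+.228)<.07); A=np.c_[C[m][:,:2]-[.506,-.228],np.ones(m.sum())]; print("tray top plane",np.linalg.lstsq(A,C[m][:,2],rcond=None)[0].round(4))
k=(z>.095)&(z<.112)&(np.hypot(C[...,0]-.46,C[...,1]+.246)<.015); print("dowel top",C[k].mean(0).round(4),C[k].max(0).round(4))
k=(z>.118)&(z<.132)&(np.hypot(C[...,0]-.506,C[...,1]+.228)<.05); print("bar",C[k].mean(0),cv2.minAreaRect(C[k][:,:2].astype(np.float32)))
```

```text
tray top plane [ 0.0017 -0.0011  0.0812]
dowel top [ 0.4602 -0.2455  0.104 ] [ 0.4662 -0.2395  0.106 ]
bar [ 0.5043915  -0.22801405  0.12478841] ((0.5059616565704346, -0.2272266447544098), (0.07106571644544601, 0.013985606841742992), 20.8295955657959)
```

View pics/w7.png

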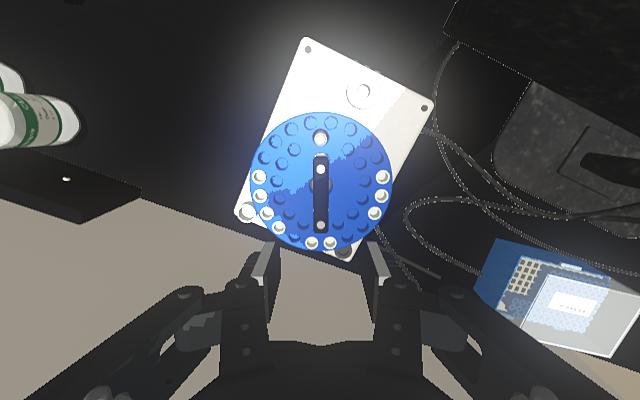

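```bash
python3 -c "
from cell import *
print(sign_off())"
```

```text
the job is handed in; nothing more can be done
None
```

The dowel is fully home in the blind hole and the tray sits flat on the spindle over it, released; I handed the job in at about 25 s and got no verdict back. The wrist camera's depth image showed the hole, so I lowered the dowel straight in without sliding it over the face. Forces stayed under about 7 N at every reading, and the lamps and dish were never approached.

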